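# Hold the hardness gauge on the marked spot of a heel blank

## Task

Check the hardness of the round rubber heel blank: seat it, white mark up, fully down in the steel block whose round pocket matches it and let go of it, then take the hardness gauge out of the wooden tool rack. Hold the gauge upright on the blank with its foot centred on the white mark, and press gently, only until the spring pin has gone in and the foot sits flat on the rubber. Finish while still holding it there, pressed, so that the reading can be taken; leave the other things on the bench where they are.

Things in the scene. Friction and masses are not known exactly. Their poses are not given: they have to be found in the camera images.
- blank_round_center (a point): Centre (half-way up, 6 mm above its underside) of the loose round heel blank: a black rubber disc, 50 mm diameter, 12 mm thick, about 30 g, lying flat on the bench at the start. z is up out of its marked face.
- blank_mark (a point): The white paint-pen dot (6 mm across) on the round blank's top face, 7 mm off its centre: the spot to be tested. It moves with the blank.
- nest_round_floor (a point): Middle of the floor of the round pocket in the fixed steel block, 90 x 90 x 16 mm. The pocket is 53 mm in diameter and 4 mm deep with a 1.5 mm chamfer; its floor is 12 mm above the bench, so the seated blank stands 8 mm proud of the block and its top is 24 mm above the bench.
- nest_square_floor (a point): Middle of the floor of the square pocket (53 x 53 mm, 4 mm deep) in a second fixed steel block of the same size; its edges run along x and y. Not the place for the round blank.
- gauge_grip (a point): Grip point of the hand-held hardness gauge (grey, loose, about 300 g): in the middle of its body, 18 mm below the body's top (a boss adds 6 mm). Body 28 mm thick along x (display on +x), 40 mm wide along y (flat ribbed sides, the grips), 68 mm tall along z. A 14 mm stem below carries the foot, its underside 78 mm below this point. It starts upright, stem and foot in a rack hole, body on the rack's top.
- gauge_foot: Gauge foot, a steel disc 18 mm in diameter, 6 mm thick; origin at the centre of its flat underside, z up along the gauge. A spring pin (3 mm diameter) stands 2.5 mm below the underside; pushing it in flush takes about 8 N, then the foot itself bears and the force rises quickly. 12 to 15 N in all is a good light press; over 25 N is leaning on it.
- gauge: The whole gauge; origin at the centre of the underside of its body (50 mm below gauge_grip, 28 mm above the foot's underside), same axes as gauge_grip.
- rack: Fixed wooden tool rack, 60 mm along its x, 240 mm along its y, 40 mm tall, origin at the centre of its underside. Along its y: the gauge's hole at -55 mm (22 mm diameter, 34 mm deep), the awl at +45 mm, the punch at +90 mm.
- blank_square: Loose square rubber blank, 50 x 50 x 12 mm, origin at the centre of its underside. Not needed: leave it.
- awl: Loose awl standing in the rack, wooden handle 30 mm in diameter and 70 mm tall above the rack's top, origin where the handle meets the rack. Leave it.
- punch: Loose steel hole punch standing in the rack, 13 mm in diameter, 84 mm of it above the rack's top; origin at its foot. Leave it.
- hammer: Cobbler's hammer lying on the bench, 215 mm long along its x, 40 mm tall, origin under it. Leave it.
- polish_tin: Round shoe polish tin, 76 mm in diameter, 24 mm tall, origin at the centre of its underside. Leave it.
- heel_lift: D-shaped leather heel lift, 60 x 60 x 7 mm, origin at the centre of its underside. Leave it.
- shine_brush: Shoe brush, 150 x 45 x 44 mm, long along its x, origin at the centre of its underside. Leave it.
- cement_can: Light grey can with a lid, 64 mm in diameter, 100 mm tall, origin at the centre of its underside. Leave it.
Mind the look-alikes: they are no part of the job. What is shaped like the part that bears blank_round_center but blue is not meant.

How it is judged:
By the outcome, as a careful person would: the job done as asked, in the order asked, and still so for the second after the job is handed in, while the arm keeps its last pose, push and grip.
It also fails if it takes over 69 s, if anything falls off the work surface, if the arm or the gripper's body presses on something with over 40 N, if the wrist force passes 120 N, or if a joint passes its speed limit or range.

## Robot

A 6-joint arm with a two-finger parallel gripper is mounted at the origin on the work surface. World frame = base frame: x ahead of the robot, y to its left, z up, the work surface at z = 0. Lengths are in m, angles in degrees, forces in N, time in s.
With the tool pointing down it reaches from about 0.3 to 0.75 m from the base axis. Payload 8.5 kg.
Tool frame: the origin (TCP) lies midway between the tips of the shut fingers; the grasp point (between the pads) lies behind it (grasp_offset is the z of the grasp point in the tool frame, in m); z points along the fingers, y is the direction in which the jaws open and shut (so a half turn about z gives the same grasp; the last joint's range is limited). The gripper opens to 85 mm and grips with 20 to 120 N. Pads are 22 mm wide; open, the fingers measure 114 mm over their backs; the gripper's body (76 mm by 85 mm) begins 54 mm behind the grasp point. The pads swing forward as they close: fully open they stand 13 mm farther back than shut.
Start: joints at [-77.195, 21.807, 74.336, -0, 83.858, -12.336], TCP at [0.234, -0.498, 0.231] pointing down, gripper open.
Joint ranges: [-178.18, 178.18], [-50.72, 133.34], [12.68, 142.11], [-81.47, 261.47], [9.98, 163.14], [-165.26, 165.26]. Speed limits (degrees/s): [136.94, 136.94, 180, 180, 180, 180].

## Interface

Orientations are given as a 3x3 rotation matrix whose columns are the frame's x, y, z axes.
In Python, from rig import * gives the robot as it stands.
- The arm moves only by the shell command python3 -m pendant 'ROWS' [FORCE]. ROWS is JSON, one flat list of numbers, 7 for each row, row after row: the finger opening in mm, from 0 to 85.4, then the shift along the tool's x, y, z in units of 50 mm (1.0 is 50 mm), then the turn, a rotation vector about the tool's x, y, z in units of 8 degrees (1.0 is 8 degrees). In form: [hand, dx, dy, dz, wx, wy, wz, hand, dx, dy, dz, wx, wy, wz, ...]. A call has 1 to 12 rows; each row shifts and turns the commanded pose from where the row before left it, along the tool's axes as they then stand; what a row does not reach is not made up. A row lasts 1/10 s, in which the tool goes at most 50 mm and 8.59 degrees, less where a joint would pass 70% of its speed; a pose out of reach is approached as far as the arm can. A call is refused whole if a number of a shift passes 1 or a number of a turn 1, either way. A call with a gripper value outside its range is refused whole. The fingers move at their own pace and stop on an object; FORCE is the grip in N (left out, the last holds). Time passes only in rows, so rows that do not move let the fingers close. It gives the time, the measured TCP pose, the force and the opening at its end, in the units of the state.
- observe(): the state, without advancing time (a new reading comes with each control period).
- get_image(name): name is "side" or "top" or "wrist"; returns a dict with "frame" (384x512x3 uint8, red, green, blue), "depth" (384x512 float32, m along the optical axis (not along the pixel's ray), 0 where there is no reading), "K" (3x3 intrinsics, pixels), "k1" (the pictures are not rectified: a ray, as slopes to the right and down, at radius r is drawn at 1 + k1 r^2 times it, then the intrinsics apply), "rvec" (rotation vector, rad) and "tvec" (3), from world to camera coordinates, as OpenCV has them. Camera axes: x right, y down, z forward; pixel columns grow to the right and rows downward; lengths in m; the calibration is good to about 2 mm. A picture is of the moment at which its call begins.
- close_job(): hands the job in, once; it reports no verdict.
The state is a dict: "time_s": time; "q": joint angles; "qvel": joint speeds; "joint_efforts": joint torques, N m; "position": TCP position; "tool_rot": TCP orientation; "ft_force": force on the tool from outside, world axes, zero at the start; "wrist_torque": the same for the moment, N m; "grip_width": finger opening in m.
Only numpy, scipy, OpenCV 4.12 (cv2) and the standard library are available. Lean on these libraries where they do the work, as an engineer would, in place of code of your own. Each camera call takes 0.05 s, during which the arm holds its last target.

## Working session

There is one attempt and no reset: what is moved stays moved. The work goes in short steps, Python scripts to look and compute and a shell command to move; the robot and the scene stay as the last step left them, time stands still between calls to the robot, and variables do not carry over. Pictures are saved under pics/ and viewed, and the job is handed in when it is done.

```bash
ls; mkdir -p pics; python3 - <<'E'
from rig import *
import cv2
print(observe())
try: print(grasp_offset)
except Exception as e: print(e)
import numpy as np
for n in ("top","side","wrist"):
    d=get_image(n); cv2.imwrite(f"pics/{n}0.png",d["frame"][:,:,::-1]); np.savez(f"pics/{n}0.npz",**d)
    print(n,d["K"],d["k1"],d["rvec"],d["tvec"])
E
```

```text
pics
{'time_s': 0.0, 'q': array([-7.71965506e+01,  2.18386893e+01,  7.43843120e+01,  4.40130911e-04,
        8.38596512e+01, -1.23366288e+01]), 'qvel': array([-0.0558166 , -0.09040074,  0.00257641,  0.00712769,  0.01469563,
       -0.02978388]), 'joint_efforts': array([ 1.75773705e-03, -4.48440063e+01, -2.31276333e+01, -6.35362994e-05,
        4.73681124e-03,  1.51320722e-05]), 'position': array([ 0.23358231, -0.49760367,  0.23073595]), 'tool_rot': array([[ 9.05272253e-01,  4.24831792e-01, -3.12233694e-04],
       [ 4.24831789e-01, -9.05271212e-01,  1.40838374e-03],
       [ 3.15670012e-04, -1.40761752e-03, -9.99998959e-01]]), 'ft_force': array([-0.84221723,  0.7177496 , -0.62691516]), 'wrist_torque': array([0.00555884, 0.00374497, 0.02037323]), 'grip_width': 0.08527282909610692}
-0.0187
top [[442.26543129   0.         255.69500208]
 [  0.         442.26543129 189.65310151]
 [  0.           0.           1.        ]] -0.15242267260077388 [ 2.16238162 -2.15510321  0.13951404] [0.05661465 0.5372055  1.13830337]
side [[479.51895126   0.         260.64343784]
 [  0.         479.51895126 198.74774012]
 [  0.           0.           1.        ]] -0.10506218774032348 [ 0.89790553 -2.47734791  1.13906093] [0.44900497 0.24726929 1.10205396]
wrist [[271.93672631   0.         257.40600977]
 [  0.         271.93672631 188.05765304]
 [  0.           0.           1.        ]] -0.06070103759675799 [-2.4199178   1.53780925  0.24394634] [-0.54937739 -0.03920421  0.38057819]
```

View pics/top0.png

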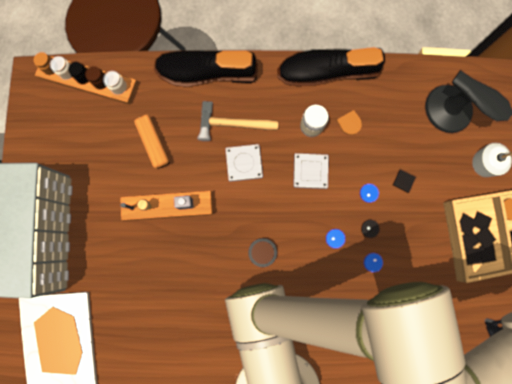

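View pics/side0.png

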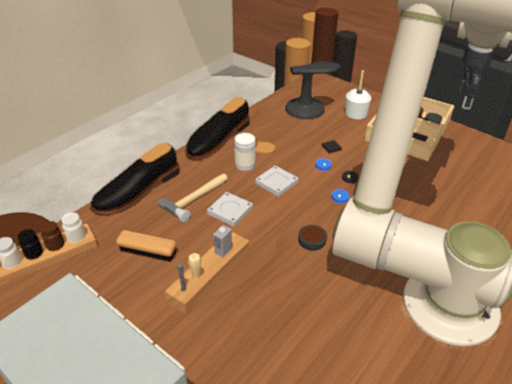

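View pics/wrist0.png

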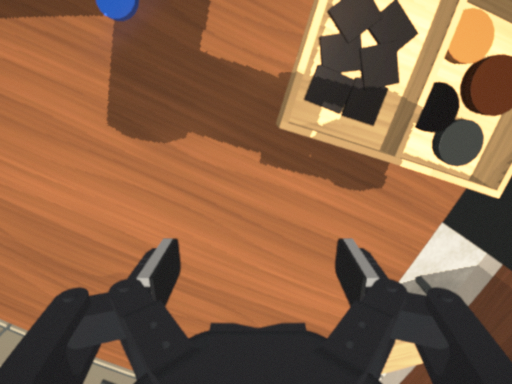

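The top view shows the black round blank at about (370,228) with blue look-alikes around it at (369,193), (335,239) and (374,262). The steel blocks are at (244,162) and (311,170), and the rack with the gauge is at (183,202). I'll zoom in on these.

```bash
cat > h.py <<'E'
import numpy as np, cv2
def ray(d,u,v):
    K=d["K"];k1=float(d["k1"])
    p=cv2.undistortPoints(np.array([[[u,v]]],float),K,np.array([k1,0,0,0,0.]))[0,0]
    R=cv2.Rodrigues(np.asarray(d["rvec"],float))[0];t=np.asarray(d["tvec"],float).ravel()
    return -R.T@t, R.T@np.array([p[0],p[1],1.])
def onz(d,u,v,z):
    c,r=ray(d,u,v); return c+r*(z-c[2])/r[2]
def proj(d,P):
    return cv2.projectPoints(np.array([P],float),np.asarray(d["rvec"],float),np.asarray(d["tvec"],float),d["K"],np.array([float(d["k1"]),0,0,0,0.]))[0][0,0]
def crop(d,box,s,fn):
    x0,y0,x1,y1=box
    im=cv2.resize(np.ascontiguousarray(d["frame"][y0:y1,x0:x1,::-1]),None,fx=s,fy=s,interpolation=cv2.INTER_CUBIC)
    cv2.imwrite(fn,im)
E
python3 - <<'E'
from h import *
d=np.load("pics/top0.npz")
crop(d,(110,130,410,280),2.6,"pics/c1.png")
crop(d,(220,130,340,200),6,"pics/c2.png")
E
```

```text
(no output)
```

View pics/c1.png

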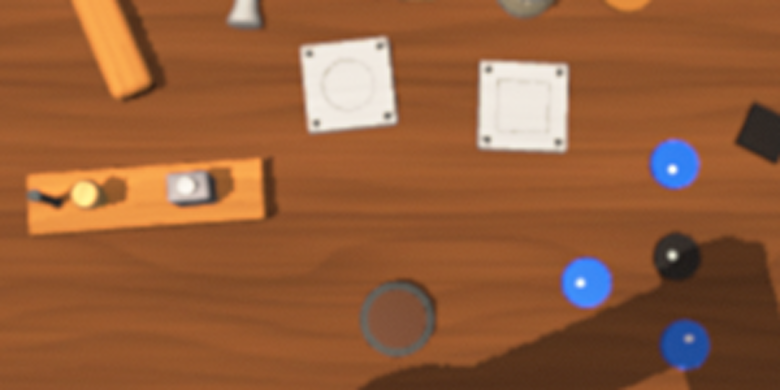

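View pics/c2.png

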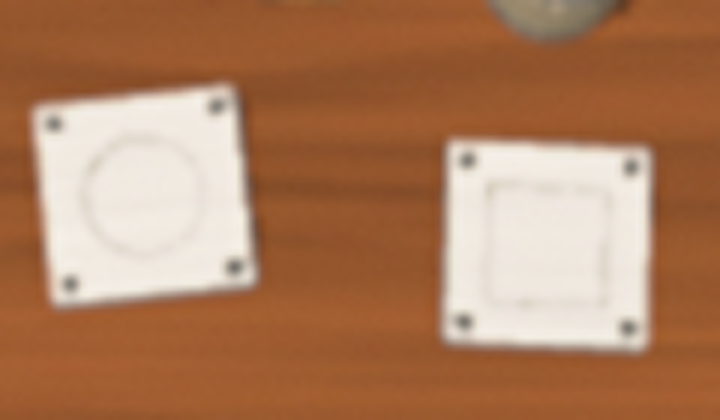

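The round pocket is in the left block at about (243.7,162.5), and the square pocket is at (311,171). Next I'll compute positions.

```bash
python3 - <<'E'
from h import *
d={k:v for k,v in np.load("pics/top0.npz").items()}
f=d["frame"].astype(int); R,G,B=f[...,0],f[...,1],f[...,2]
# steel blocks
m=((f.min(2)>190)).astype(np.uint8)
n,l,s,c=cv2.connectedComponentsWithStats(m)
for i in range(1,n):
    if s[i][4]>600 and 200<c[i][0]<340 and 130<c[i][1]<200:
        ct=cv2.findContours((l==i).astype(np.uint8),0,2)[0][0]
        r=cv2.minAreaRect(ct); print("block",c[i],r,onz(d,*r[0],.016),onz(d,*c[i],.016))
# black blank
sub=(f.max(2)<60).astype(np.uint8); sub[:, :355]=0; sub[:,387:]=0; sub[:215]=0; sub[242:]=0
ct=max(cv2.findContours(sub,0,2)[0],key=cv2.contourArea); 
(x,y),r=cv2.minEnclosingCircle(ct); print("blank",x,y,r,onz(d,x,y,.012),cv2.fitEllipse(ct))
w=(f.min(2)>90).astype(np.uint8); w[:, :355]=0; w[:,387:]=0; w[:215]=0; w[242:]=0
ys,xs=np.nonzero(w);wt=f.min(2)[ys,xs]; print(list(zip(xs,ys,wt)))
if len(xs): print("mark",onz(d,np.average(xs,weights=wt),np.average(ys,weights=wt),.012))
# rack
for p in [(110+28/2.6,130+175/2.6),(110+265/2.6,130+158/2.6),(110+265/2.6,130+218/2.6),(110+30/2.6,130+234/2.6)]: print("rack",onz(d,*p,.04))
print("gauge top",onz(d,110+187/2.6,130+186/2.6,.114))
print("awl",onz(d,110+85/2.6,130+194/2.6,.110))
crop(d,(160,180,220,225),12,"pics/c3.png")
for n_,p in dict(sq=(403,181),b1=(335,239),b2=(374,262),b3=(369,193),tin=(263,251),can=(315,115)).items(): print(n_,onz(d,*p,.012))
E
```

```text
block [243.299389   162.22505092] ((243.2865753173828, 162.07925415039062), (32.025142669677734, 32.57730484008789), 83.6598129272461) [0.61446349 0.09224661 0.016     ] [0.61406146 0.09220898 0.016     ]
block [310.63737374 170.16262626] ((311.0, 170.0), (32.0, 32.0), 90.0) [ 0.59350186 -0.09153815  0.016     ] [ 0.59304886 -0.09054264  0.016     ]
blank 370.26666259765625 228.95555114746094 8.795670509338379 [ 0.43377114 -0.25167937  0.012     ] ((370.18994140625, 229.04324340820312), (16.4991455078125, 16.74513053894043), 127.61064910888672)
[(np.int64(367), np.int64(226), np.int64(101)), (np.int64(368), np.int64(226), np.int64(125)), (np.int64(369), np.int64(226), np.int64(105)), (np.int64(367), np.int64(227), np.int64(154)), (np.int64(368), np.int64(227), np.int64(191)), (np.int64(369), np.int64(227), np.int64(164)), (np.int64(370), np.int64(227), np.int64(95)), (np.int64(366), np.int64(228), np.int64(91)), (np.int64(367), np.int64(228), np.int64(166)), (np.int64(368), np.int64(228), np.int64(210)), (np.int64(369), np.int64(228), np.int64(181)), (np.int64(370), np.int64(228), np.int64(106)), (np.int64(367), np.int64(229), np.int64(122)), (np.int64(368), np.int64(229), np.int64(158)), (np.int64(369), np.int64(229), np.int64(135))]
mark [ 0.43746709 -0.24584193  0.012     ]
rack [0.51432946 0.41789528 0.04      ]
rack [0.53280809 0.17385599 0.04      ]
rack [0.47187519 0.17296677 0.04      ]
rack [0.45388935 0.4135389  0.04      ]
gauge top [0.49668282 0.2406287  0.114     ]
awl [0.48886115 0.3397132  0.11      ]
sq [ 0.56524313 -0.34781562  0.012     ]
b1 [ 0.40712416 -0.15472851  0.012     ]
b2 [ 0.34487894 -0.26026362  0.012     ]
b3 [ 0.53164013 -0.25065006  0.012     ]
tin [0.37529934 0.03839779 0.012     ]
can [ 0.74940898 -0.10582142  0.012     ]
```

View pics/c3.png

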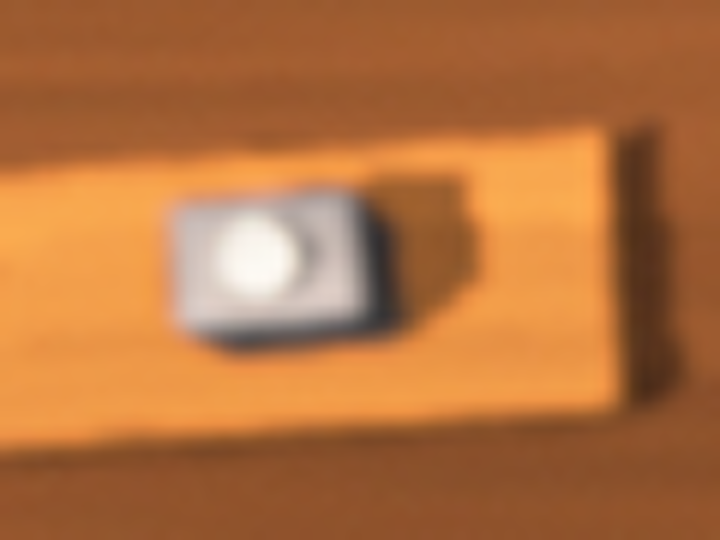

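```bash
cat >> h.py <<'E'
def plan(pos,R,target):
    """shift in tool axes, units of 50mm"""
    return (np.asarray(R).T@(np.asarray(target)-np.asarray(pos)))/0.05
E
python3 - <<'E'
from h import *; from rig import *
d={k:v for k,v in np.load("pics/wrist0.npz").items()}
o=observe();c,r=ray(d,256,192); T=o["tool_rot"].T
print("cam in tool",T@(c-o["position"]),"axis",T@r,"ctr on z0",onz(d,256,192,0))
print("img right",T@(ray(d,400,192)[1]-r),"down",T@(ray(d,256,300)[1]-r))
print("tcp px",proj(d,o["position"]), "gnd under tcp",proj(d,[*o["position"][:2],0.012]))
print(plan(o["position"],o["tool_rot"],[.434,-.252,.15]))
t={k:v for k,v in np.load("pics/top0.npz").items()}
print("gauge",onz(t,182.6,201.75,.108))
E
```

```text
cam in tool [ 0.07992206 -0.00028846 -0.14286547] axis [-0.32251438 -0.00490953  0.94667697] ctr on z0 [ 0.18972727 -0.51555852  0.        ]
img right [-4.39004084e-04  5.38763937e-01 -2.94140195e-04] down [-3.81908134e-01 -2.43691317e-04 -1.23960666e-01]
tcp px [257.84612341 241.97535376] gnd under tcp [257.70245067 161.81090615]
[ 5.7149581  -2.74347     1.62157394]
gauge [0.49675056 0.23990987 0.108     ]
```

```bash
python3 -m pendant '[70,0.57,-0.275,0.16,0,0,0,70,0.57,-0.275,0.16,0,0,0,70,0.57,-0.275,0.16,0,0,0,70,0.57,-0.275,0.16,0,0,0,70,0.57,-0.275,0.16,0,0,0,70,0.57,-0.275,0.16,0,0,0,70,0.57,-0.275,0.16,0,0,0,70,0.57,-0.275,0.16,0,0,0,70,0.57,-0.275,0.16,0,0,0,70,0.57,-0.275,0.16,0,0,0,70,0,0,0,0,0,0,70,0,0,0,0,0,0]'
python3 - <<'E'
from h import *; from rig import *
d=get_image("wrist"); np.savez("pics/w1.npz",**d); crop(d,(0,0,512,384),1.5,"pics/w1.png")
o=observe(); print(o["time_s"],o["position"],o["tool_rot"],proj(d,[.434,-.252,.012]))
E
```

```text
time_s: 1.35
position: [0.4333, -0.2521, 0.1511]
tool_rot: [[0.905, 0.426, -0.001], [0.426, -0.905, 0.0], [-0.0, -0.0, -1.0]]
ft_force: [-0.6, 0.5, -0.0]
grip_width: 0.0695
1.4 [ 0.43309249 -0.2526808   0.15139289] [[ 9.05157942e-01  4.25075384e-01 -1.33588750e-04]
 [ 4.25075338e-01 -9.05157931e-01 -2.76273694e-04]
 [-2.38356063e-04  1.93286045e-04 -9.99999953e-01]] [257.79062421 177.17202973]
```

View pics/w1.png

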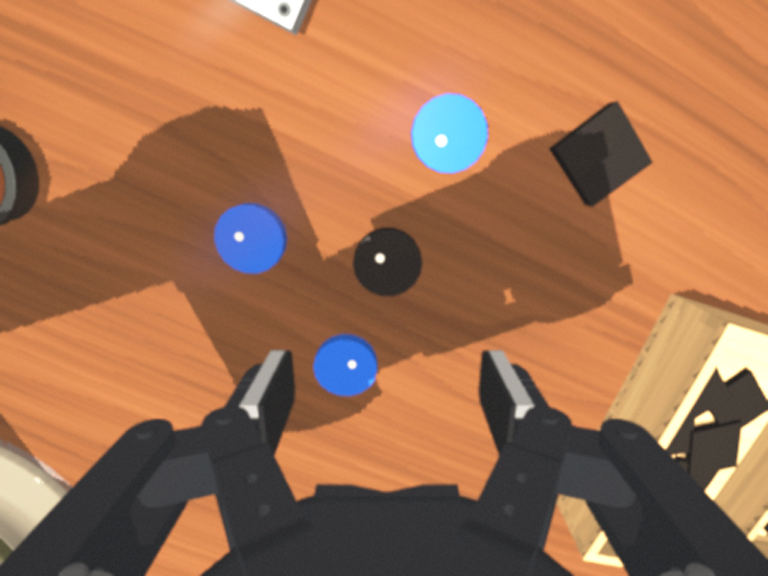

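The wrist view shows the black blank at about (258,174) in original pixels, close to between the jaws. The nearest blue disc leaves about 49 mm of free gap.

```bash
python3 - <<'E'
from h import *; from rig import *
d={k:v for k,v in np.load("pics/w1.npz").items()}
f=d["frame"].astype(int)
m=(f.max(2)<75).astype(np.uint8); m[:,:230]=0;m[:,285]=0;m[:145]=0;m[200:]=0;m[:,285:]=0
ct=max(cv2.findContours(m,0,2)[0],key=cv2.contourArea); e=cv2.fitEllipse(cv2.convexHull(ct)); print(e,onz(d,*e[0],.008),onz(d,*e[0],.012))
w=(f.min(2)>120).astype(np.uint8)*((np.abs(np.arange(512)-253)<12)[None,:]*(np.abs(np.arange(384)-172)<12)[:,None]).astype(np.uint8)
M=cv2.moments(w,True); print(M["m10"]/M["m00"],M["m01"]/M["m00"],onz(d,M["m10"]/M["m00"],M["m01"]/M["m00"],.012))
o=observe()
for p in ([.4335,-.2518,.012],):print(plan(o["position"],o["tool_rot"],p))
E
```

```text
((257.93597412109375, 174.21490478515625), (44.46116256713867, 44.90460205078125), 18.07660675048828) [ 0.43607475 -0.25120444  0.008     ] [ 0.43704693 -0.25073676  0.012     ]
252.925 171.8 [ 0.43718274 -0.24474408  0.012     ]
[ 0.01552984 -0.01301973  2.78785169]
```

```bash
python3 -m pendant '[66,0.05,0,0.45,0,0,0,66,0,0,0.45,0,0,0,66,0,0,0.45,0,0,0,66,0,0,0.45,0,0,0,66,0,0,0.45,0,0,0,66,0,0,0.45,0,0,0,66,0,0,0.1,0,0,0,66,0,0,0.1,0,0,0,66,0,0,0.09,0,0,0,66,0,0,0,0,0,0,66,0,0,0,0,0,0]' 40
python3 - <<'E'
from h import *; from rig import *
d=get_image("wrist"); np.savez("pics/w2.npz",**d); crop(d,(100,150,412,384),2.4,"pics/w2.png")
o=observe(); print(o["time_s"],o["position"])
E
```

```text
time_s: 2.5
position: [0.4357, -0.2515, 0.0024]
tool_rot: [[0.905, 0.425, 0.001], [0.425, -0.905, -0.001], [0.0, 0.001, -1.0]]
ft_force: [-0.0, 0.7, 0.7]
grip_width: 0.066
2.55 [ 0.43572739 -0.2514828   0.00239531]
```

View pics/w2.png

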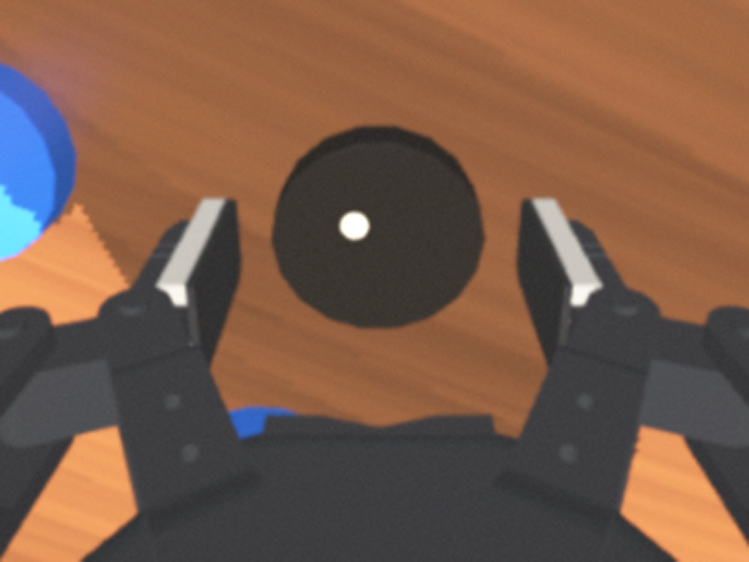

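```bash
python3 - <<'E'
from h import *; from rig import *
d={k:v for k,v in np.load("pics/w2.npz").items()}
o=observe();T=o["tool_rot"]
for u,v in [(257.5,247.2),(100+354/2.4,150+226/2.4),(100+273/2.4,247),(100+484/2.4,247)]:
    p=onz(d,u,v,.012); print(p,T.T@(p-o["position"]))
E
```

```text
[ 0.43749502 -0.25049098  0.012     ] [ 0.00202548 -0.00013687 -0.00960401]
[ 0.43687563 -0.24466091  0.012     ] [ 0.00394177 -0.00567773 -0.00960897]
[ 0.42722913 -0.22838569  0.012     ] [ 0.00212401 -0.02450943 -0.00962926]
[ 0.44798663 -0.27276434  0.012     ] [ 0.00205987  0.02448374 -0.00957844]
```

```bash
python3 -m pendant '[60,0.02,0,0.02,0,0,0,44,0,0,0,0,0,0,44,0,0,0,0,0,0,44,0,0,0,0,0,0,44,0,0,0,0,0,0,44,0,0,0,0,0,0,44,0,0,0,0,0,0]' 40
python3 - <<'E'
from h import *; from rig import *
d=get_image("wrist"); np.savez("pics/w3.npz",**d); crop(d,(100,150,412,384),2.4,"pics/w3.png")
o=observe(); print(o["time_s"],o["position"],o["grip_width"],o["ft_force"])
E
```

```text
time_s: 3.25
position: [0.4366, -0.2509, 0.0014]
tool_rot: [[0.905, 0.425, 0.001], [0.425, -0.905, -0.001], [0.0, 0.001, -1.0]]
ft_force: [-0.2, 0.6, 5.7]
grip_width: 0.048
3.3 [ 0.43662716 -0.25084238  0.00143103] 0.04798973373840936 [-0.3055721   1.45044402  5.69993397]
```

View pics/w3.png

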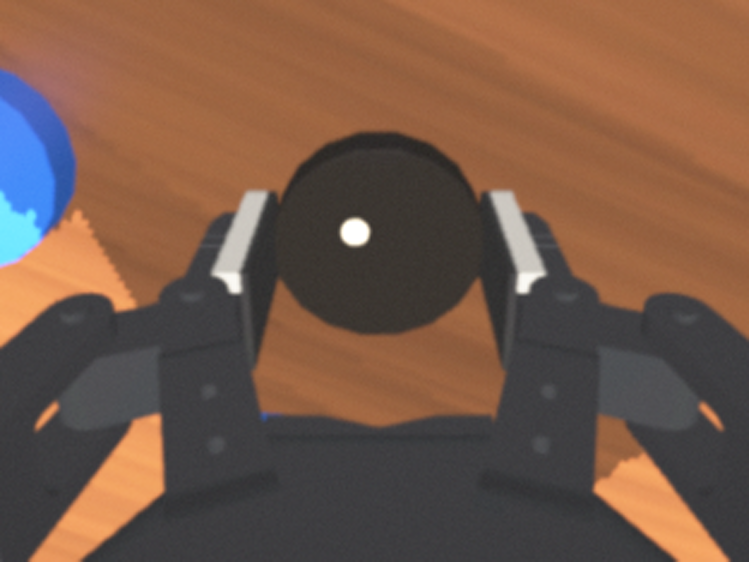

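```bash
python3 -m pendant '[44,0,0,-0.2,0,0,0,44,0,0,-0.4,0,0,0,44,0,0,-0.4,0,0,0,44,0,0,-0.4,0,0,0,44,0,0,-0.4,0,0,0,44,0,0,0,0,0,0,44,0,0,0,0,0,0]' && python3 -m pendant '[44,0.4,-0.3,0,0,0,0,44,0.6,-0.46,0,0,0,0,44,0.6,-0.46,0,0,0,0,44,0.6,-0.46,0,0,0,0,44,0.6,-0.46,0,0,0,0,44,0.6,-0.46,0,0,0,0,44,0.6,-0.46,0,0,0,0,44,0.6,-0.46,0,0,0,0,44,0.6,-0.46,0,0,0,0,44,0.5,-0.4,0,0,0,0,44,0.44,-0.32,0,0,0,0,44,0,0,0,0,0,0]'
python3 - <<'E'
from h import *; from rig import *
d=get_image("wrist"); np.savez("pics/w4.npz",**d); crop(d,(50,60,462,384),1.9,"pics/w4.png")
t=get_image("top"); np.savez("pics/t4.npz",**t)
o=observe(); print(o["time_s"],o["position"],o["grip_width"],o["ft_force"])
E
```

```text
time_s: 4.0
position: [0.4364, -0.2507, 0.091]
tool_rot: [[0.905, 0.425, 0.0], [0.425, -0.905, -0.0], [0.0, 0.001, -1.0]]
ft_force: [0.3, -0.1, 0.6]
grip_width: 0.048
time_s: 5.2
position: [0.6148, 0.0951, 0.0893]
tool_rot: [[0.904, 0.428, -0.002], [0.428, -0.904, 0.001], [-0.001, -0.001, -1.0]]
ft_force: [-0.4, 0.2, -0.1]
grip_width: 0.0478
5.3 [0.61384182 0.09247224 0.08949275] 0.04789855470869235 [-0.07581584  0.25565212 -0.18986828]
```

View pics/w4.png

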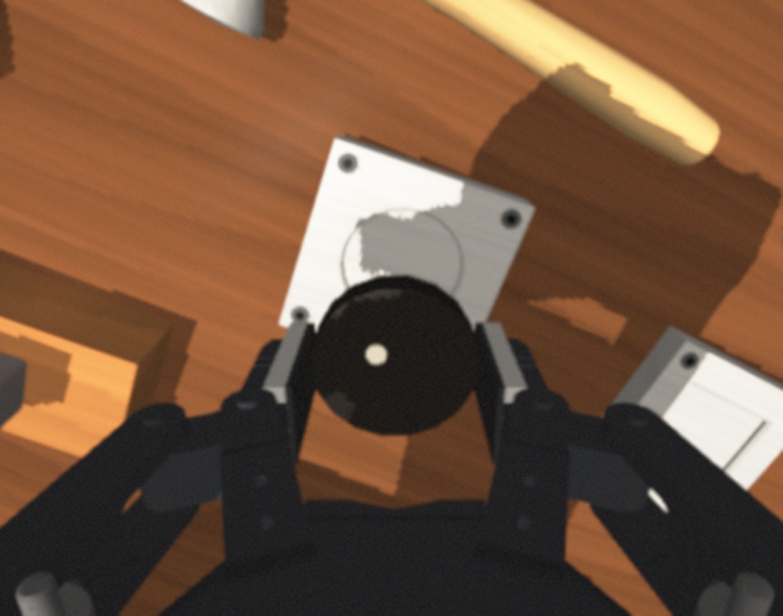

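```bash
python3 - <<'E'
from h import *; from rig import *
d={k:v for k,v in np.load("pics/w4.npz").items()}
o=observe();T=o["tool_rot"]
q=lambda x,y:(50+(x+.5)/1.9-.5,60+(y+.5)/1.9-.5)
S=[onz(d,*q(*p),.016) for p in [(347,162),(511,218),(300,315)]]
print(S); c=(S[1]+S[2])/2; print("nest",c, [np.linalg.norm(a-b) for a,b in [(S[0],S[1]),(S[0],S[2]),(S[1],S[2])]])
L,R=[onz(d,*q(*p),.016) for p in [(342,262),(463,262)]];print("circ LR",L,R,(L+R)/2,np.linalg.norm(L-R))
print("circ top pt",onz(d,*q(402,208),.016))
bz=o["position"][2]-.0014+.012
for n,p in dict(mark=(376,355),L=(314,365),R=(477,365),bot=(395,435),toprim=(395,290)).items():
    P=onz(d,*q(*p),bz);print(n,P,T.T@(P-o["position"]))
crop(d,(180,160,330,300),5,"pics/c5.png")
E
```

```text
[array([0.64747536, 0.13286239, 0.016     ]), array([0.65567236, 0.05876574, 0.016     ]), array([0.57342196, 0.12413464, 0.016     ])]
nest [0.61454716 0.09145019 0.016     ] [np.float64(0.07454867232103632), np.float64(0.07456594615180487), np.float64(0.1050629375699778)]
circ LR [0.60568421 0.11694052 0.016     ] [0.62873083 0.06822222 0.016     ] [0.61720752 0.09258137 0.016     ] 0.05389452412407519
circ top pt [0.63941722 0.1034598  0.016     ]
mark [0.61525294 0.10147699 0.10009275] [ 0.00508573 -0.00755736 -0.01060464]
L [0.60441665 0.11646754 0.10009275] [ 0.00166071 -0.02573455 -0.01058031]
R [0.62481034 0.07337401 0.10009275] [ 0.0017723   0.02194082 -0.01062406]
bot [0.59217374 0.08446095 0.10009275] [-0.02304112 -0.00198314 -0.0105461 ]
toprim [0.63609172 0.10524576 0.10009275] [ 0.02554666 -0.00209785 -0.01065591]
```

View pics/c5.png

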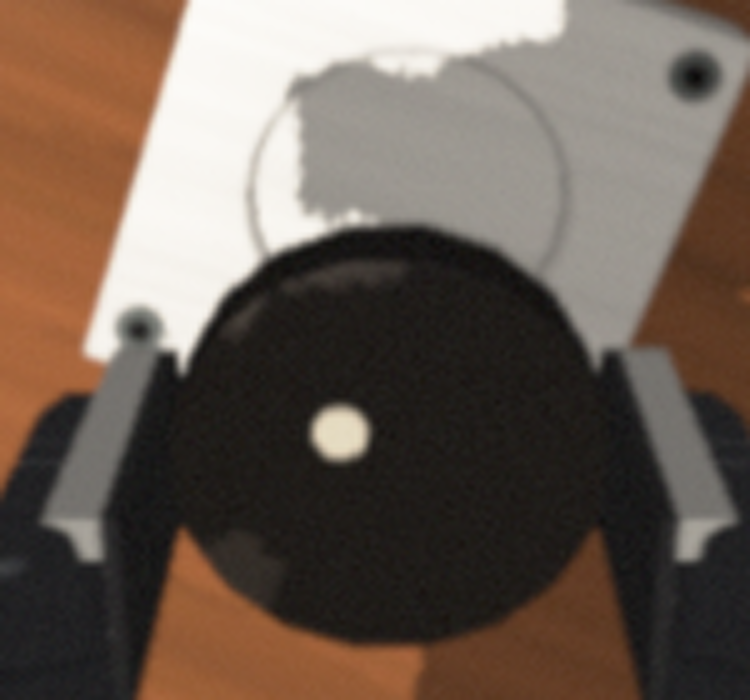

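```bash
python3 -m pendant '[44,0.01,0.02,0.3,0,0,0,44,0,0,0.35,0,0,0,44,0,0,0.35,0,0,0,44,0,0,0.25,0,0,0,44,0,0,0.1,0,0,0,44,0,0,0,0,0,0,44,0,0,0,0,0,0,44,0,0,0,0,0,0]'
python3 - <<'E'
from h import *; from rig import *
d=get_image("wrist"); np.savez("pics/w5.npz",**d); crop(d,(100,130,412,360),2.4,"pics/w5.png")
o=observe(); print(o["time_s"],o["position"],o["grip_width"],o["ft_force"])
E
```

```text
time_s: 6.1
position: [0.6157, 0.0916, 0.0241]
tool_rot: [[0.905, 0.425, 0.001], [0.425, -0.905, -0.0], [0.001, 0.001, -1.0]]
ft_force: [0.1, -0.7, -0.6]
grip_width: 0.0475
6.15 [0.61570963 0.09160318 0.02409293] 0.0480348602570404 [-0.71282901  0.0339723  -0.07205842]
```

View pics/w5.png

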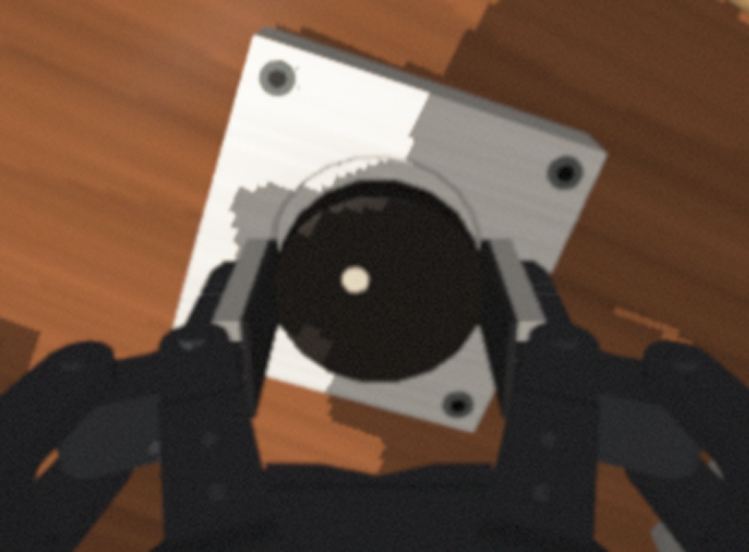

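```bash
python3 - <<'E'
from h import *; from rig import *
d={k:v for k,v in np.load("pics/w5.npz").items()}
o=observe();T=o["tool_rot"]
q=lambda x,y:(100+(x+.5)/2.4-.5,130+(y+.5)/2.4-.5)
S=[onz(d,*q(*p),.016) for p in [(277,78),(565,173),(457,404)]]
c=(S[0]+S[2])/2; print("nest",c,[np.linalg.norm(a-b) for a,b in [(S[0],S[1]),(S[1],S[2])]],T.T@(c-o["position"]))
for n,p in dict(cL=(275,230),cR=(481,230),ctop=(379,157)).items():
    P=onz(d,*q(*p),.016);print(n,P,T.T@(P-o["position"]))
bz=o["position"][2]-.0014+.012
for n,p in dict(mark=(355,280),L=(276,290),R=(482,290),bot=(379,382)).items():
    P=onz(d,*q(*p),bz);print(n,P,T.T@(P-o["position"]))
E
```

```text
nest [0.61462247 0.09221766 0.016     ] [np.float64(0.07443787568595761), np.float64(0.07412007835653911)] [-0.00073283 -0.00102316  0.00809142]
cL [0.61055578 0.11855178 0.016     ] [ 0.00677335 -0.02659035  0.00808453]
cR [0.63287452 0.07088    0.016     ] [0.00672524 0.0260473  0.00811721]
ctop [0.63972931 0.1028927  0.016     ] [ 2.65307668e-02 -2.07329255e-05  8.12475883e-03]
mark [0.61618474 0.09798316 0.03469293] [ 0.00315326 -0.00556717 -0.01059969]
L [0.60598229 0.11345054 0.03469293] [ 0.00048836 -0.02390369 -0.01061429]
R [0.62620879 0.07022644 0.03469293] [ 0.00043573  0.02381874 -0.01058467]
bot [0.5928001  0.08091382 0.03469293] [-2.52678030e-02 -4.93786399e-05 -1.06303570e-02]
```

```bash
python3 -m pendant '[44,0,-0.01,0.08,0,0,0,44,0,0,0.05,0,0,0,44,0,0,0.04,0,0,0,44,0,0,0.03,0,0,0,44,0,0,0,0,0,0,44,0,0,0,0,0,0]'
python3 -c "
from rig import *
o=observe(); print(o['time_s'],o['position'],o['grip_width'],o['ft_force'],o['wrist_torque'])"
```

```text
time_s: 6.75
position: [0.6151, 0.0921, 0.0135]
tool_rot: [[0.905, 0.425, -0.0], [0.425, -0.905, -0.0], [-0.0, -0.0, -1.0]]
ft_force: [-1.2, 0.3, 4.7]
grip_width: 0.0483
6.75 [0.61507824 0.09212062 0.0135327 ] 0.04825874158003154 [-1.15529604  0.33995426  4.73192267] [ 0.00682204  0.26281043 -0.0052447 ]
```

```bash
python3 -m pendant '[52,0,0,0,0,0,0,56,0,0,0,0,0,0,62,0,0,0,0,0,0,66,0,0,0,0,0,0,66,0,0,0,0,0,0]' && python3 -m pendant '[70,0,0,-0.1,0,0,0,70,0,0,-0.4,0,0,0,70,0,0,-0.6,0,0,0,70,0,0,-0.6,0,0,0,70,0,0,-0.6,0,0,0,70,0,0,0,0,0,0,70,0,0,0,0,0,0,70,0,0,0,0,0,0]'
python3 - <<'E'
from h import *; from rig import *
d=get_image("wrist"); np.savez("pics/w6.npz",**d); crop(d,(140,60,400,255),3,"pics/w6.png")
s=get_image("side"); np.savez("pics/s6.npz",**s); crop(s,(190,180,270,240),8,"pics/s6.png")
t=get_image("top"); np.savez("pics/t6.npz",**t)
o=observe(); print(o["time_s"],o["position"],o["tool_rot"],o["ft_force"])
E
```

```text
time_s: 7.25
position: [0.6152, 0.0921, 0.0133]
tool_rot: [[0.905, 0.425, -0.0], [0.425, -0.905, -0.0], [-0.0, 0.0, -1.0]]
ft_force: [0.7, 0.2, -0.1]
grip_width: 0.0656
time_s: 8.05
position: [0.6146, 0.0921, 0.1273]
tool_rot: [[0.905, 0.425, -0.002], [0.425, -0.905, 0.0], [-0.002, -0.001, -1.0]]
ft_force: [0.4, 0.1, -0.4]
grip_width: 0.0699
8.2 [0.61478568 0.0921036  0.12726513] [[ 9.05262837e-01  4.24847488e-01 -1.95129886e-03]
 [ 4.24848420e-01 -9.05264500e-01  7.02760025e-05]
 [-1.73658500e-03 -8.92624490e-04 -9.99998094e-01]] [ 0.70227653  0.21828635 -0.20999077]
```

View pics/w6.png

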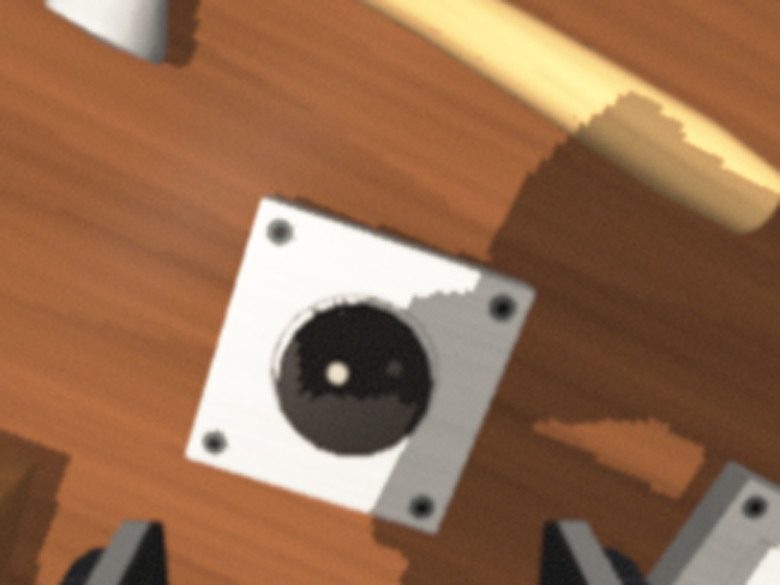

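View pics/s6.png

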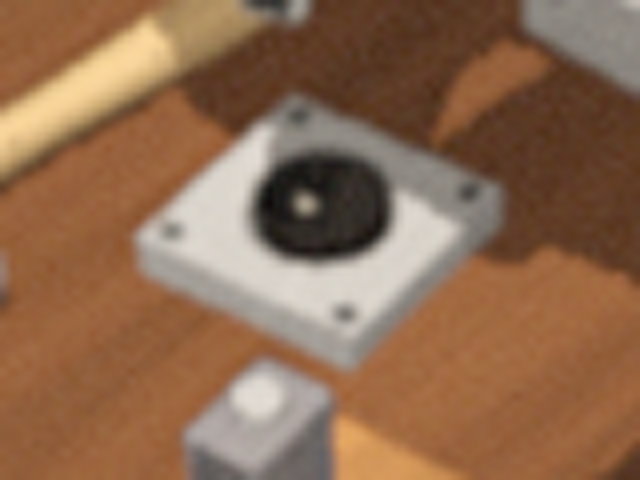

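The blank sits in the round pocket with the white dot up, at about (337,373) in the wrist crop. Next I'll measure the mark and check with depth that the blank is flat.

```bash
python3 - <<'E'
from h import *; from rig import *
o=observe();T=o["tool_rot"]
d={k:v for k,v in np.load("pics/w6.npz").items()}
q=lambda x,y:(140+(x+.5)/3-.5,60+(y+.5)/3-.5)
S=[onz(d,*q(*p),.016) for p in [(280,232),(502,308),(422,508),(214,442)]]
print("nest",np.mean(S,0))
for n,p in dict(mark=(337,373),L=(276,378),R=(432,378),bot=(353,455)).items(): print(n,onz(d,*q(*p),.024),T.T@(onz(d,*q(*p),.024)-o["position"]))
for nm,box in (("w6",None),):
    f=d["frame"].astype(int); 
u,v=q(337,373);sub=f[int(v)-4:int(v)+6,int(u)-4:int(u)+6].min(2).astype(float)-60; sub[sub<40]=0
ys,xs=np.mgrid[int(v)-4:int(v)+6,int(u)-4:int(u)+6]; uu,vv=(xs*sub).sum()/sub.sum(),(ys*sub).sum()/sub.sum(); print("mark w",uu,vv,onz(d,uu,vv,.024))
for nm,(u,v),h in (("s6",(190+305/8,180+205/8),3),("t6",None,4)):
    e={k:v_ for k,v_ in np.load(f"pics/{nm}.npz").items()}
    if u is None: pass
    if nm=="t6":
        u,v=proj(e,[.616,.098,.024])
    u,v=int(round(u)),int(round(v)); f=e["frame"].astype(int)
    sub=f[v-h:v+h+1,u-h:u+h+1].min(2).astype(float); print(sub.astype(int)); 
    sub=sub-sub.min()-40; sub[sub<0]=0; ys,xs=np.mgrid[v-h:v+h+1,u-h:u+h+1]
    uu,vv=(xs*sub).sum()/sub.sum(),(ys*sub).sum()/sub.sum(); print(nm,uu,vv,onz(e,uu,vv,.024))
# depth on blank plane, relative to block
D=d["depth"]; R=cv2.Rodrigues(np.asarray(d["rvec"]))[0]; t=np.asarray(d["tvec"]).ravel()
def pt(u,v):
    c,r=ray(d,u,v); rc=R@r; return c+r*float(D[int(round(v)),int(round(u))])/rc[2]
for p in [(300,400),(410,400),(353,430),(353,320),(240,400),(400,490),(300,250),(480,340)]: print(p,pt(*q(*p)))
E
```

```text
nest [0.61461422 0.09192252 0.016     ]
mark [0.61578772 0.09859864 0.024     ] [ 0.00384585 -0.00536184  0.10326344]
L [0.60608276 0.11539233 0.024     ] [ 0.00219508 -0.0246877   0.10328356]
R [0.62705515 0.07067859 0.024     ] [0.00218405 0.02470013 0.10323949]
bot [0.59254912 0.08212385 0.024     ] [-0.02419048 -0.00032066  0.10330763]
mark w 252.00224719101124 184.00799001248438 [0.61578143 0.09859339 0.024     ]
[[ 20  31  45  34  23  23  27]
 [ 28  48  87  95  56  29  33]
 [ 29  57 120 133  89  43  36]
 [ 25  42  85 102  65  40  37]
 [ 27  24  41  44  37  33  39]
 [ 35  39  40  38  37  36  40]
 [ 25  35  39  36  43  37  40]]
s6 227.73648648648648 205.03378378378378 [0.61746673 0.10003853 0.024     ]Traceback (most recent call last):
  File "<stdin>", line 12, in <module>
TypeError: cannot unpack non-iterable NoneType object
```

```bash
python3 -m pendant '[70,0,0,-0.5,0,0,0,70,0,0,-0.5,0,0,0,70,-0.11,-0.46,-0.05,0,0,0,70,-0.11,-0.46,-0.05,0,0,0,70,-0.11,-0.46,-0.05,0,0,0,70,-0.11,-0.46,-0.05,0,0,0,70,-0.11,-0.46,-0.05,0,0,0,70,-0.11,-0.46,-0.05,0,0,0,70,-0.11,-0.46,-0.05,0,0,0,70,-0.11,-0.46,-0.05,0,0,0]' && python3 -m pendant '[70,0,0,0,0,0,0.52,70,0,0,0,0,0,0.52,70,0,0,0,0,0,0.52,70,0,0,0,0,0,0.52,70,0,0,0,0,0,0.52,70,0,0,0,0,0,0,70,0,0,0,0,0,0,70,0,0,0,0,0,0]'
python3 - <<'E'
from h import *; from rig import *
d=get_image("wrist"); np.savez("pics/w7.npz",**d); crop(d,(0,0,512,384),1.5,"pics/w7.png")
o=observe(); print(o["time_s"],o["position"],o["tool_rot"],o["ft_force"])
E
```

```text
time_s: 9.2
position: [0.4964, 0.2406, 0.1979]
tool_rot: [[0.905, 0.425, -0.001], [0.425, -0.905, -0.0], [-0.001, -0.0, -1.0]]
ft_force: [0.6, -0.9, -0.4]
grip_width: 0.07
time_s: 10.0
position: [0.4971, 0.2399, 0.1981]
tool_rot: [[0.997, 0.077, -0.0], [0.077, -0.997, -0.0], [-0.0, 0.0, -1.0]]
ft_force: [-1.1, 0.1, 0.1]
grip_width: 0.0701
10.05 [0.49711925 0.23996484 0.19819081] [[ 9.97046256e-01  7.68030033e-02 -2.47558099e-04]
 [ 7.68029916e-02 -9.97046286e-01 -5.63095023e-05]
 [-2.51151622e-04  3.71299758e-05 -9.99999968e-01]] [0.93414509 0.25609074 0.64098654]
```

View pics/w7.png

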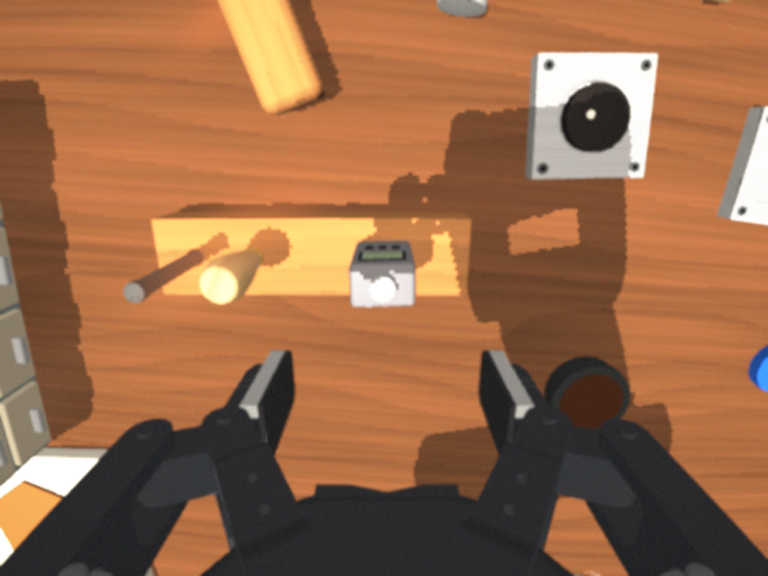

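```bash
python3 - <<'E'
from h import *
d={k:v for k,v in np.load("pics/w7.npz").items()}
crop(d,(222,150,290,215),10,"pics/c7.png")
E
```

```text
(no output)
```

View pics/c7.png

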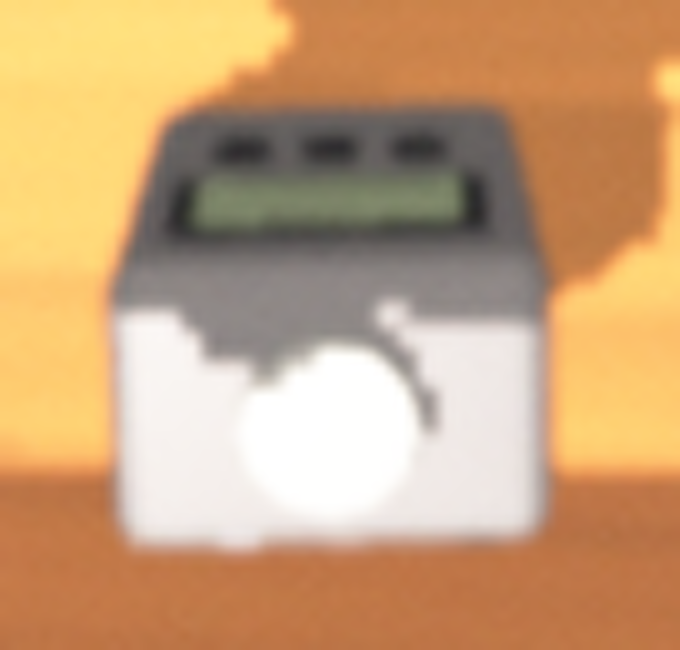

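```bash
python3 - <<'E'
from h import *; from rig import *
d={k:v for k,v in np.load("pics/w7.npz").items()}
o=observe();T=o["tool_rot"]
q=lambda x,y:(222+(x+.5)/10-.5,150+(y+.5)/10-.5)
for n,p,z in [("TL",(115,262),.108),("TR",(545,262),.108),("BL",(120,545),.108),("BR",(548,545),.108),("boss",(331,433),.114)]:
    P=onz(d,*q(*p),z); print(n,P,T.T@(P-o["position"]))
E
```

```text
TL [0.51102504 0.26314477 0.108     ] [ 0.01566766 -0.02204681  0.09018606]
TR [0.51394725 0.22505366 0.108     ] [0.01565572 0.01615623 0.09018748]
BL [0.48412999 0.26136248 0.108     ] [-0.01128484 -0.0223354   0.09019281]
BR [0.48714038 0.22213835 0.108     ] [-0.01129587  0.01700408  0.09019428]
boss [0.49853809 0.24292519 0.114     ] [ 0.00166316 -0.00284576  0.08419029]
```

```bash
python3 -m pendant '[70,0.04,-0.055,0.2,0,0,0,70,0,0,0.4,0,0,0,70,0,0,0.5,0,0,0,70,0,0,0.5,0,0,0,70,0,0,0.4,0,0,0,70,0,0,0.3,0,0,0,70,0,0,0.2,0,0,0,70,0,0,0.04,0,0,0,70,0,0,0,0,0,0,70,0,0,0,0,0,0]'
python3 - <<'E'
from h import *; from rig import *
d=get_image("wrist"); np.savez("pics/w8.npz",**d); crop(d,(100,150,412,384),2.4,"pics/w8.png")
o=observe(); print(o["time_s"],o["position"],o["ft_force"])
E
```

```text
time_s: 11.05
position: [0.4993, 0.243, 0.072]
tool_rot: [[0.997, 0.076, 0.001], [0.076, -0.997, 0.0], [0.001, -0.0, -1.0]]
ft_force: [-0.2, 0.1, 0.1]
grip_width: 0.07
11.1 [0.49931117 0.24298079 0.07204788] [ 0.3191555  -0.15602777 -0.09388354]
```

View pics/w8.png

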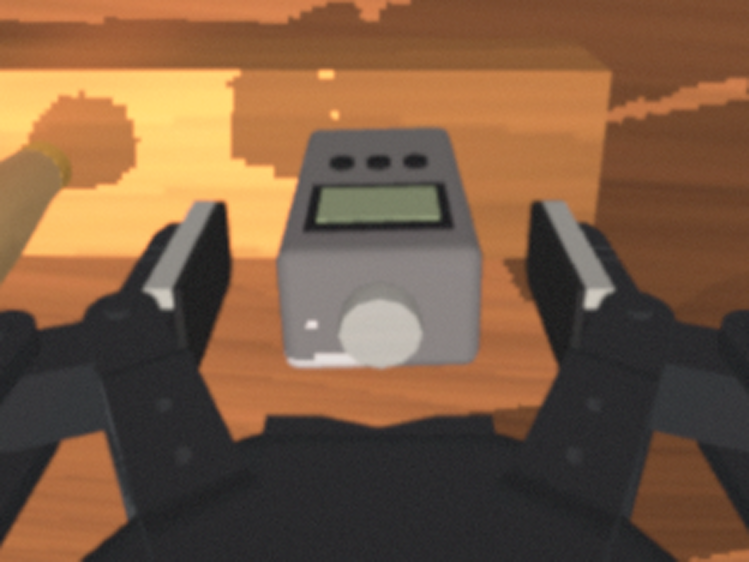

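```bash
python3 -m pendant '[55,0,0,0,0,0,0,45,0,0,0,0,0,0,34,0,0,0,0,0,0,34,0,0,0,0,0,0,34,0,0,0,0,0,0,34,0,0,0,0,0,0,34,0,0,0,0,0,0,34,0,0,0,0,0,0]' 70
python3 -c "
from rig import *
o=observe(); print(o['time_s'],o['position'],o['grip_width'],o['ft_force'],o['wrist_torque'])"
```

```text
time_s: 11.9
position: [0.4992, 0.2428, 0.0719]
tool_rot: [[0.997, 0.076, 0.001], [0.076, -0.997, 0.0], [0.001, -0.0, -1.0]]
ft_force: [-1.9, -1.5, 6.4]
grip_width: 0.0393
11.9 [0.49922624 0.24283989 0.07189419] 0.03933902227574865 [-1.91565138 -1.46785449  6.44661202] [-0.12699232  0.16902765 -0.01118255]
```

Gripped at 39.3 mm. Lifting straight up by 75 mm.

```bash
python3 -m pendant '[34,0,0,-0.05,0,0,0,34,0,0,-0.1,0,0,0,34,0,0,-0.2,0,0,0,34,0,0,-0.3,0,0,0,34,0,0,-0.4,0,0,0,34,0,0,-0.45,0,0,0,34,0,0,0,0,0,0,34,0,0,0,0,0,0,34,0,0,0,0,0,0]'
python3 - <<'E'
from h import *; from rig import *
d=get_image("wrist"); np.savez("pics/w9.npz",**d); crop(d,(100,150,412,384),2.4,"pics/w9.png")
s=get_image("side"); np.savez("pics/s9.npz",**s); crop(s,(150,160,350,310),4,"pics/s9.png")
o=observe(); print(o["time_s"],o["position"],o["ft_force"],o["tool_rot"])
E
```

```text
time_s: 12.8
position: [0.4983, 0.2427, 0.1452]
tool_rot: [[0.997, 0.076, -0.002], [0.076, -0.997, -0.001], [-0.002, 0.0, -1.0]]
ft_force: [-0.5, -0.6, -3.6]
grip_width: 0.0392
12.9 [0.49847536 0.24273368 0.14522889] [ 0.21084632 -1.30035048 -2.42976806] [[ 9.97130937e-01  7.56676080e-02 -2.07541793e-03]
 [ 7.56667143e-02 -9.97133036e-01 -5.05944946e-04]
 [-2.10775143e-03  3.47453303e-04 -9.99997718e-01]]
```

View pics/w9.png

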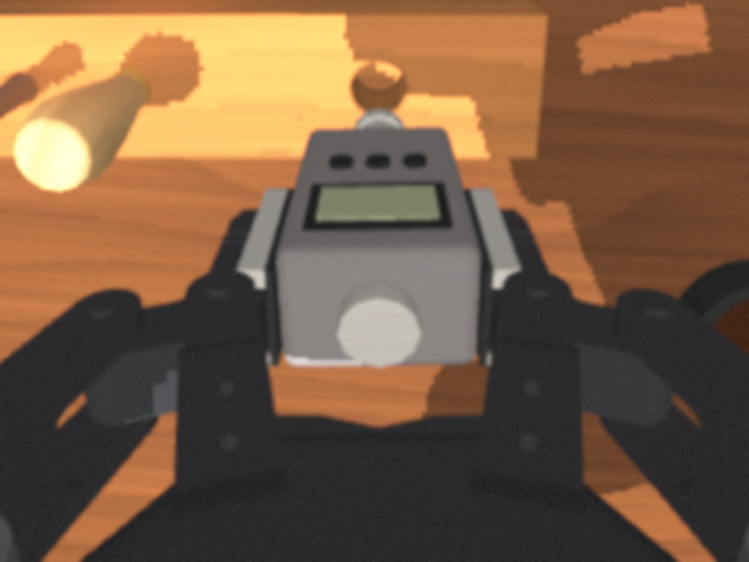

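View pics/s9.png

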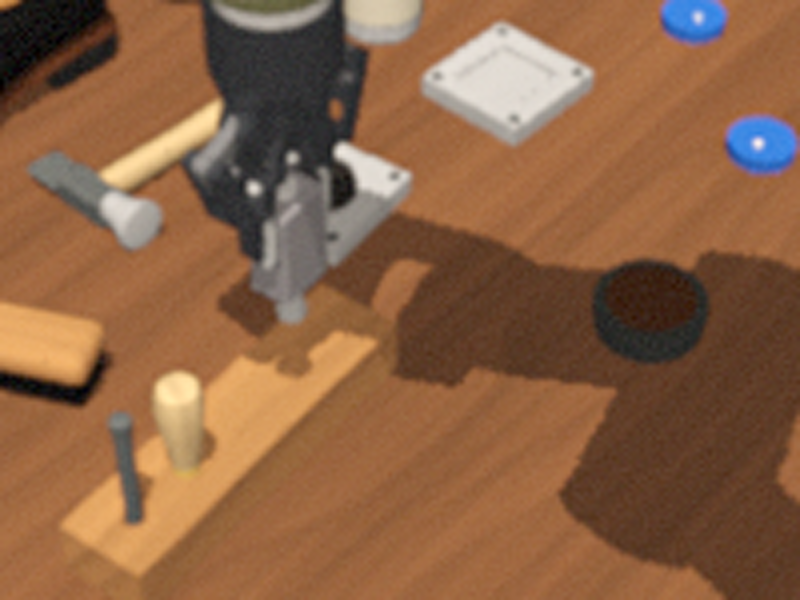

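```bash
python3 - <<'E'
from h import *; from rig import *
for nm,h in (("w8",0.0),("w9",.0733)):
    d={k:v for k,v in np.load(f"pics/{nm}.npz").items()}
    pos=np.array([.49931,.24298,.07205]) if nm=="w8" else np.array([.49847,.24273,.14523])
    T=observe()["tool_rot"]
    q=lambda x,y:(100+(x+.5)/2.4-.5,150+(y+.5)/2.4-.5)
    pts=[("TL",(279,251),.108),("TR",(481,251),.108),("BL",(287,366),.108),("BR",(477,363),.108),("boss",(380,332),.114),("fl",(313,131),.040),("fr",(447,129),.04)] if nm=="w8" else [("TL",(277,250),.108),("TR",(479,250),.108),("BL",(285,363),.108),("BR",(475,361),.108),("boss",(378,330),.114),("fl",(313,131),.04),("fr",(445,129),.04),("foot",(379,112),.012)]
    for n,p,z in pts:
        P=onz(d,*q(*p),z+h); print(nm,n,T.T@(P-pos)*1000)
E
```

```text
w8 TL [ 13.55843666 -19.22583739 -35.98534   ]
w8 TR [ 13.53640437  18.76977762 -35.97209183]
w8 BL [-13.2358103  -19.01774839 -35.92879196]
w8 BR [-12.51964349  19.3677692  -35.91696426]
w8 boss [ -0.10089857  -0.23686779 -41.94996535]
w8 fl [ 11.3861213  -19.33438782  32.01935615]
w8 fr [11.98707168 19.18681314 32.03147384]
w9 TL [ 13.84469276 -19.54667936 -36.10605511]
w9 TR [ 13.80787291  18.3670119  -36.09280424]
w9 BL [-12.44958959 -19.36005144 -36.05056833]
w9 BR [-12.00202756  18.93463855 -36.03820603]
w9 boss [  0.42619578  -0.60118015 -42.07120319]
w9 fl [ 11.17449901 -19.2637454   31.89982647]
w9 fr [11.76252554 18.64768834 31.91175953]
w9 foot [ 6.91847755 -0.25753962 59.91546479]
```

```bash
python3 -m pendant '[34,0.15,0.21,0,0,0,0,34,0.27,0.38,0,0,0,0,34,0.27,0.38,0,0,0,0,34,0.27,0.38,0,0,0,0,34,0.27,0.38,0,0,0,0,34,0.27,0.38,0,0,0,0,34,0.27,0.38,0,0,0,0,34,0.2,0.3,0,0,0,0,34,0.15,0.26,0,0,0,0,34,0,0,0,0,0,0,34,0,0,0,0,0,0,34,0,0,0,0,0,0]' && python3 -m pendant '[34,0,0,0.15,0,0,0,34,0,0,0.25,0,0,0,34,0,0,0.25,0,0,0,34,0,0,0.2,0,0,0,34,0,0,0.1,0,0,0,34,0,0,0,0,0,0,34,0,0,0,0,0,0,34,0,0,0,0,0,0]'
python3 - <<'E'
from h import *; from rig import *
d=get_image("wrist"); np.savez("pics/w10.npz",**d); crop(d,(180,120,340,240),5,"pics/w10.png")
s=get_image("side"); np.savez("pics/s10.npz",**s); crop(s,(170,130,290,220),6.6,"pics/s10.png")
o=observe(); print(o["time_s"],o["position"],o["ft_force"],o["tool_rot"],o["wrist_torque"])
E
```

```text
time_s: 14.1
position: [0.6157, 0.0995, 0.1464]
tool_rot: [[0.997, 0.077, -0.0], [0.077, -0.997, 0.0], [-0.0, -0.0, -1.0]]
ft_force: [0.6, 0.8, -3.2]
grip_width: 0.0392
time_s: 14.9
position: [0.6165, 0.0988, 0.0994]
tool_rot: [[0.997, 0.076, 0.001], [0.076, -0.997, -0.0], [0.001, 0.0, -1.0]]
ft_force: [0.0, 0.4, -2.4]
grip_width: 0.0396
15.0 [0.61639506 0.09879893 0.09933468] [ 0.3003094  -0.53419152 -1.81783073] [[ 9.97132873e-01  7.56643818e-02  9.66659064e-04]
 [ 7.56644447e-02 -9.97133337e-01 -2.85830511e-05]
 [ 9.61725259e-04  1.01642821e-04 -9.99999532e-01]] [-0.01228231 -0.013246    0.00044416]
```

View pics/w10.png

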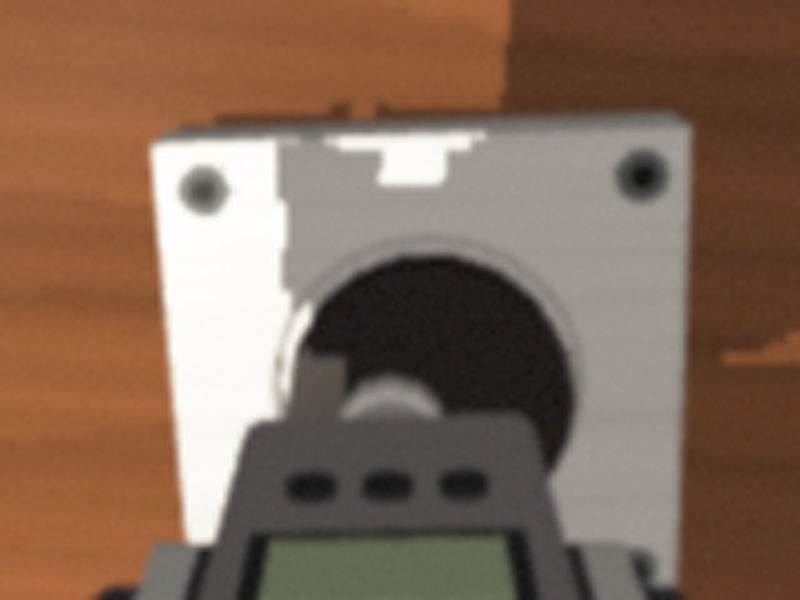

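View pics/s10.png

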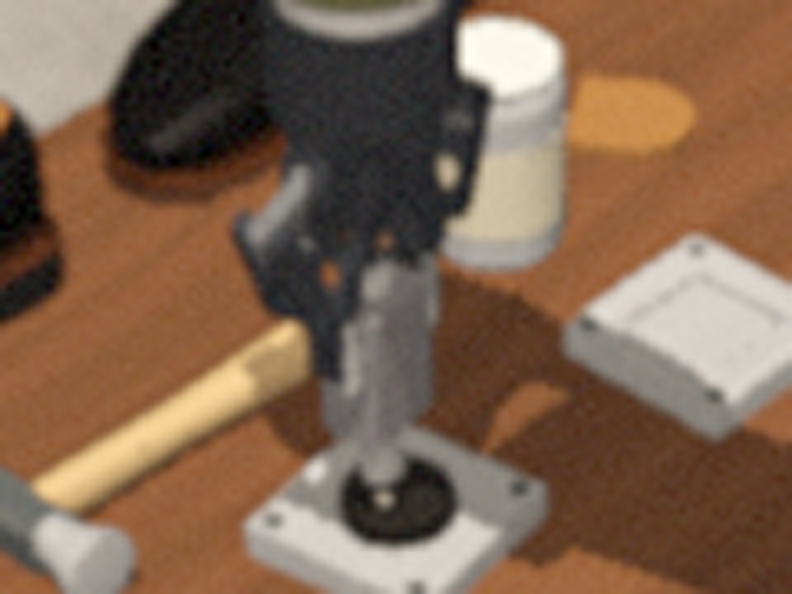

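```bash
python3 - <<'E'
from h import *; from rig import *
d={k:v for k,v in np.load("pics/w10.npz").items()}
o=observe();T=o["tool_rot"];p0=o["position"]; z=p0[2]-.0599
crop(d,(235,185,285,215),15,"pics/c10.png")
q=lambda x,y:(180+(x+.5)/5-.5,120+(y+.5)/5-.5)
for n,p in dict(front=(392,377),L=(343,412),R=(441,412)).items():
    P=onz(d,*q(*p),z); print(n,T.T@(P-p0)*1000)
S=[onz(d,*q(*p),.016) for p in [(204,189),(642,177)]]; print(S, np.linalg.norm(S[0]-S[1]))
dv=S[0]-S[1]; perp=np.array([dv[1],-dv[0],0]);perp*=np.sign(-perp[0]); print("nest",(S[0]+S[1])/2+perp/2)
# expected mark in tool
print("mark in tool",T.T@(np.array([.6158,.0986,z])-p0)*1000)
E
```

```text
front [8.29476725e+00 2.55769610e-02 5.99080079e+01]
L [ 2.38054978 -7.79069474 59.90152558]
R [ 2.3704703   7.8472494  59.90310537]
[array([0.64771577, 0.13297264, 0.016     ]), array([0.6553604 , 0.05931519, 0.016     ])] 0.07405309541894074
nest [0.61470936 0.09232159 0.016     ]
mark in tool [-0.66601556  0.14724298 59.89940245]
```

View pics/c10.png

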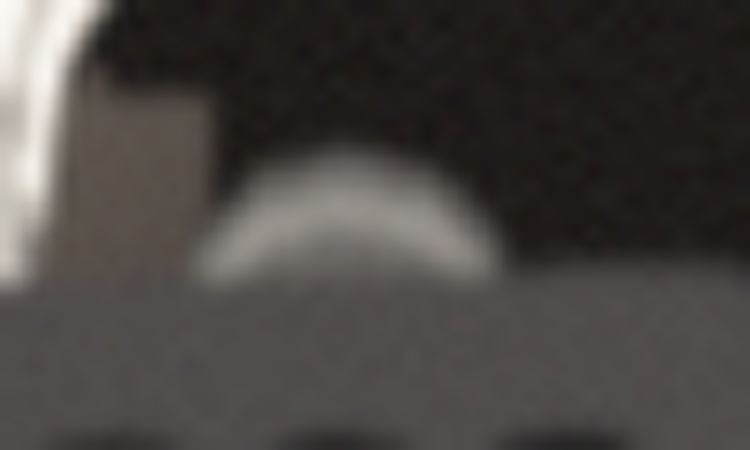

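```bash
python3 - <<'E'
from h import *; from rig import *
s={k:v for k,v in np.load("pics/s10.npz").items()}
o=observe();T=o["tool_rot"];p0=o["position"]
F=p0+T@np.array([-.0007,0,.0599])
print(F,"foot px",proj(s,F),"stem-top px",proj(s,p0+T@np.array([-.0007,0,.032])),"mark px",proj(s,[.6158,.0986,.024]))
for a in np.arange(0,360,30): print(a,proj(s,F+.009*np.array([np.cos(np.radians(a)),np.sin(np.radians(a)),0])),end=" ")
crop(s,(205,180,250,215),17,"pics/c11.png")
E
```

```text
[0.61575497 0.09874425 0.03943403] foot px [228.33671109 200.84385911] stem-top px [228.02029041 193.05354148] mark px [228.53589294 205.02964778]
0 [225.91296322 199.44632837] 30 [225.12232386 200.45497886] 60 [225.19046415 201.57317277] 90 [226.10533504 202.50063734] 120 [227.62426644 202.98499411] 150 [229.33646241 202.89325778] 180 [230.77688472 202.25071056] 210 [231.55717555 201.23341659] 240 [231.47210321 200.11711303] 270 [230.5506483  199.20018239] 300 [229.04206531 198.72446944] 330 [227.34680188 198.81431531]
```

View pics/c11.png

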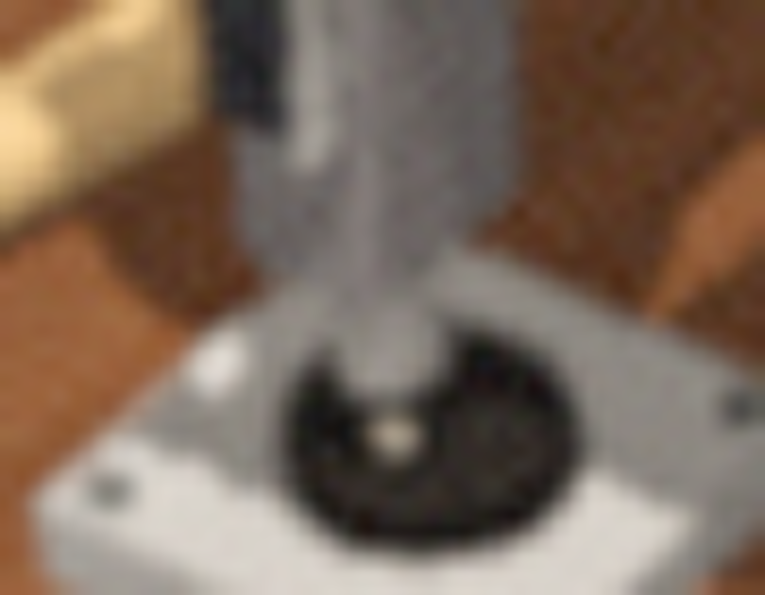

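```bash
python3 -m pendant '[34,0,0,0.08,0,0,0,34,0,0,0.08,0,0,0,34,0,0,0.06,0,0,0,34,0,0,0,0,0,0,34,0,0,0,0,0,0]' 
python3 -c "
from rig import *
o=observe(); print(o['time_s'],o['position'],o['ft_force'])"
python3 -m pendant '[34,0,0,0.02,0,0,0,34,0,0,0.02,0,0,0,34,0,0,0,0,0,0,34,0,0,0,0,0,0]'
```

```text
time_s: 15.5
position: [0.6162, 0.0988, 0.0877]
tool_rot: [[0.997, 0.076, -0.0], [0.076, -0.997, 0.0], [-0.0, -0.0, -1.0]]
ft_force: [-0.8, -0.7, -3.6]
grip_width: 0.0391
15.5 [0.6161687  0.09883494 0.08772352] [-0.75931383 -0.70716957 -3.60428327]
time_s: 15.9
position: [0.6163, 0.0988, 0.086]
tool_rot: [[0.997, 0.076, 0.0], [0.076, -0.997, -0.0], [0.0, 0.0, -1.0]]
ft_force: [-0.4, 0.0, -2.2]
grip_width: 0.0393
```

```bash
python3 -m pendant '[34,0,0,0.02,0,0,0,34,0,0,0,0,0,0,34,0,0,0,0,0,0]'|grep -E "pos|ft"
python3 -m pendant '[34,0,0,0.02,0,0,0,34,0,0,0,0,0,0,34,0,0,0,0,0,0]'|grep -E "pos|ft"
```

```text
position: [0.6163, 0.0988, 0.0851]
ft_force: [-0.0, -0.1, 0.7]
position: [0.6163, 0.0988, 0.0841]
ft_force: [-0.3, 0.6, 2.7]
```

```bash
python3 -m pendant '[34,0,0,0.01,0,0,0,34,0,0,0,0,0,0,34,0,0,0,0,0,0]'|grep -E "pos|ft"
python3 -m pendant '[34,0,0,0.01,0,0,0,34,0,0,0,0,0,0,34,0,0,0,0,0,0]'|grep -E "pos|ft"
```

```text
position: [0.6164, 0.0988, 0.0839]
ft_force: [-0.1, -0.2, 4.6]
position: [0.6164, 0.0988, 0.0839]
ft_force: [-2.3, 0.2, 8.3]
```

```bash
for i in 1 2 3 4; do python3 -m pendant '[34,0,0,0,0,0,0]'|grep -E "pos|ft"; done
```

```text
position: [0.6164, 0.0988, 0.0839]
ft_force: [-1.6, 0.3, 8.8]
position: [0.6164, 0.0988, 0.0839]
ft_force: [-1.7, -0.9, 9.4]
position: [0.6165, 0.0988, 0.0839]
ft_force: [-1.8, 0.4, 8.9]
position: [0.6164, 0.0988, 0.0839]
ft_force: [-0.7, -0.5, 8.8]
```

```bash
python3 -m pendant '[34,0,0,0.004,0,0,0,34,0,0,0,0,0,0]'|grep -E "pos|ft"; for i in 1 2 3; do python3 -m pendant '[34,0,0,0,0,0,0]'|grep -E "time|pos|ft|rot"; done
python3 - <<'E'
from h import *; from rig import *
d=get_image("wrist"); np.savez("pics/w12.npz",**d); crop(d,(180,130,340,250),5,"pics/w12.png")
s=get_image("side"); np.savez("pics/s12.npz",**s); crop(s,(190,160,270,220),10,"pics/s12.png")
t=get_image("top"); crop(t,(0,0,512,384),1.5,"pics/t12.png")
o=observe(); print(o["time_s"],o["position"],o["ft_force"],o["wrist_torque"])
E
```

```text
position: [0.6165, 0.0988, 0.0838]
ft_force: [-2.0, 0.2, 10.3]
time_s: 17.8
position: [0.6165, 0.0988, 0.0839]
tool_rot: [[0.997, 0.076, 0.002], [0.076, -0.997, -0.0], [0.002, 0.0, -1.0]]
ft_force: [-1.5, 0.2, 9.3]
time_s: 17.9
position: [0.6165, 0.0988, 0.0839]
tool_rot: [[0.997, 0.076, 0.002], [0.076, -0.997, -0.0], [0.002, 0.0, -1.0]]
ft_force: [-2.6, 0.2, 9.6]
time_s: 18.0
position: [0.6165, 0.0988, 0.0839]
tool_rot: [[0.997, 0.076, 0.002], [0.076, -0.997, -0.0], [0.001, 0.0, -1.0]]
ft_force: [-2.1, -0.9, 9.2]
18.15 [0.61649265 0.09881744 0.08389431] [-2.27322409 -0.47560715  9.71307512] [0.00199299 0.57755641 0.02857418]
```

View pics/w12.png

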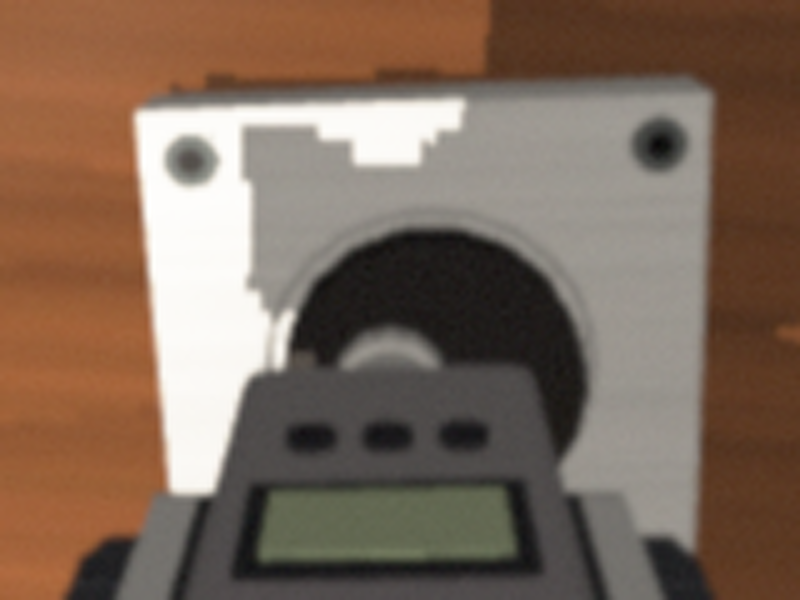

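View pics/s12.png

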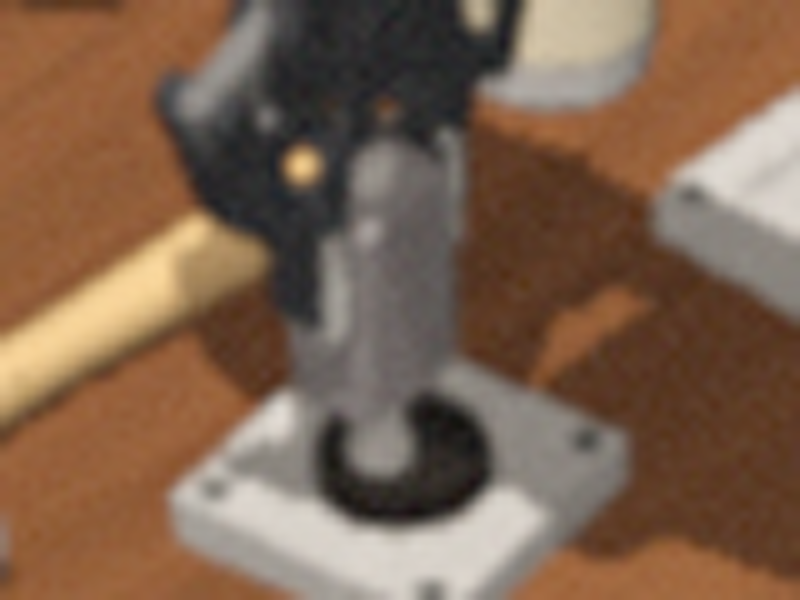

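View pics/t12.png

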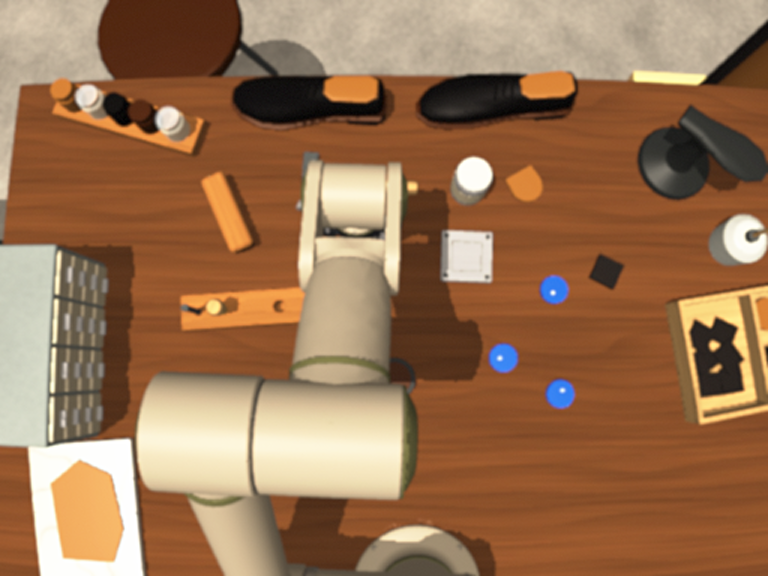

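```bash
python3 -m pendant '[34,0,0,0.008,0,0,0,34,0,0,0,0,0,0,34,0,0,0,0,0,0]'|grep -E "pos|ft"; for i in 1 2 3 4; do python3 -m pendant '[34,0,0,0,0,0,0]'|grep -E "ft"; done
python3 - <<'E'
from h import *; from rig import *
d={k:v for k,v in np.load("pics/w12.npz").items()}
o=observe();T=o["tool_rot"];p0=o["position"]
q=lambda x,y:(180+(x+.5)/5-.5,130+(y+.5)/5-.5)
P=onz(d,*q(390,325),.024); print("foot front",P,"centre",P-T[:,0]*.009,"mark .6158 .0986")
S=[onz(d,*q(*p),.016) for p in [(190,160),(660,146)]]
dv=S[0]-S[1]; perp=np.array([dv[1],-dv[0],0]);perp*=np.sign(-perp[0]); print("nest",(S[0]+S[1])/2+perp/2)
h=.0839-.0719
for n,p,z in [("fl",(252,372),.04),("fr",(534,369),.04)]: print(n,T.T@(onz(d,*q(*p),z+h)-p0)*1000)
print(o["time_s"],p0,o["wrist_torque"],o["grip_width"],T[2])
E
```

```text
position: [0.6165, 0.0988, 0.0838]
ft_force: [-3.9, 0.2, 12.6]
ft_force: [-2.6, -1.0, 11.9]
ft_force: [-2.1, -0.5, 12.9]
ft_force: [-3.1, 0.5, 12.8]
ft_force: [-3.4, -0.7, 12.8]
foot front [0.62507452 0.09975397 0.024     ] centre [0.61610047 0.09907136 0.02398253] mark .6158 .0986
nest [0.61443959 0.09228369 0.016     ]
fl [ 11.44986319 -19.36154532  31.87821506]
fr [11.86177677 19.5192115  31.89148985]
18.85 [0.61653857 0.09883036 0.08386214] [0.0091415  0.69427323 0.00579287] 0.039402041432816476 [ 1.94100330e-03  3.20859054e-04 -9.99998065e-01]
```

```bash
python3 -m pendant '[34,0,0,-0.005,0,0,0,34,0,0,0,0,0,0]'|grep -E "ft"; for i in 1 2 3 4; do python3 -m pendant '[34,0,0,0,0,0,0]'|grep -E "time|ft|pos"; done
```

```text
ft_force: [-2.5, -0.5, 10.2]
time_s: 19.15
position: [0.6165, 0.0988, 0.0839]
ft_force: [-3.5, -0.0, 10.7]
time_s: 19.25
position: [0.6165, 0.0988, 0.0838]
ft_force: [-3.1, -0.3, 11.4]
time_s: 19.35
position: [0.6165, 0.0988, 0.0838]
ft_force: [-2.8, -0.3, 11.0]
time_s: 19.45
position: [0.6165, 0.0988, 0.0839]
ft_force: [-2.2, 0.2, 9.6]
```

The press is steady at about 13.3 N (10.6 N read at the wrist plus about 2.7 N of gauge weight). Handing in.

```bash
python3 -c "
from rig import *
print(close_job()); o=observe(); print(o['time_s'],o['position'],o['ft_force'])"
```

```text
the job is handed in; nothing more can be done
None
the job is handed in; nothing more can be done
```

I seated the black round blank in the round-pocket block with its white mark up, and let go of it. I then took the gauge from the rack and pressed it upright on the mark. I handed the job in at about 19.5 s with the gauge still held and pressed.

**Last checks:**
- **Seating:** while placing it, the blank met the pocket floor at the expected height, and the camera view showed it sitting inside the pocket. I planned a depth check for flatness, but the script stopped before it ran and I didn't repeat it.
- **Foot on the mark:** the wrist camera put the foot's centre within about 0.6 mm of where I measured the mark before pressing. The side view, taken with the foot about 15 mm above the blank, agreed to about 0.5 mm between foot and mark. The side camera's absolute position for the mark differed by about 2 mm, which I put down to calibration.
- **Press:** the gauge stopped moving down at the expected height, so the foot is bearing on the rubber. The wrist read about 10.6 N plus about 2.7 N of gauge weight, so roughly 13 N. It briefly reached about 15.4 N before I backed off.
- **Side force and tilt:** there is a small side force of about 3 N. The tool is within about 0.1° of vertical, and the gauge in the grip within about 0.5°.
- **Other things:** in the last top view nothing else looked moved, but the arm hid the polish tin and most of the hammer.

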